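# Thread the alignment bar through a leg frame's bearing rings

### The job

Take the alignment bar from its V-stand by its black handle and slide it, nose first, through the row of bearing rings on the grey base plate, from the widest ring to the narrowest, until the last ring stops it. Press it home there with a gentle push of about 10 newtons, without jamming it in the rings (25 newtons is too much) or shoving the last ring along in its clamp, then let go and leave it lying in the rings with its nose touching the last one. Leave everything else on the bench as it is.

Things in the scene. Friction and masses are not known exactly. Their poses are not given: they have to be found in the camera images.
- bar: Straight round aluminium bar, 18 mm in diameter and 165 mm long, with a square black plastic handle (50 mm long, 22 by 22 mm) on its tail; 215 mm overall, 0.13 kg (may differ by a quarter). Origin: on the bar's axis at the middle of the handle. Its x axis runs along the bar towards the nose. It lies level in the V-stand, its axis 45 mm above the table, two faces of the handle upright; the handle overhangs the end of the stand freely.
- bar_nose (a point): Centre of the flat nose end of the bar, 190 mm from the bar's origin along its x axis. The nose edge is bevelled by 3 mm (face 12 mm in diameter).
- stand: Black plastic V-stand fixed to the table: base 110 x 50 x 8 mm with two V saddles 80 mm apart that carry the bar; the saddles' tips reach about 54 mm high. Origin: centre of its underside; x axis along the bar towards the nose; the bar's origin lies about 107 mm behind it, 45 mm up.
- frame: Grey base plate 270 x 66 x 12 mm fixed to the table, carrying three upright aluminium bearing rings in a row on one level axis 85 mm above the table. Each ring is 48 mm in outside diameter and 10 mm thick on a pedestal 34 mm wide. Origin: centre of the underside; its x axis is the way the bar goes in, and the ring axis runs along x above the origin. Entry faces at x = -60, -15 and +30 mm; bores 26, 23 and 20 mm in that order.
- frame_mouth (a point): Centre of the entry face of the first, widest ring (bore 26 mm), on the ring axis; axes as the frame's.
- end_ring (a joint): Last ring, same axis and outside size, bore only 10 mm: it stops the bar. Its place differs and is not measured: entry face 60 to 95 mm ahead of the frame's origin along the frame's x, to be found by feel. Value: how far (m) it has been shoved ahead in its friction clamp, 0 at the start; it holds up to about 16 N, slips beyond and stays slipped.
- screw_tray: Grey plastic screw tray 78 x 110 x 28 mm, fixed to the table; not to be used. The tray and the stand may be in each other's place. Origin: centre of its underside.
- servo_a: Black servo motor, 54 x 20 x 44 mm, loose; leave alone. Origin: centre of its underside.
- servo_b: Second black servo motor, like the first, loose; leave alone. Origin: centre of its underside.
- head_shell: Black plastic dome 90 mm across, 46 mm high, loose; leave alone. Origin: centre of its underside.
- wheel_disc: Aluminium wheel disc 80 mm across with a hub, 16 mm high, loose; leave alone. Origin: centre of its underside.
- driver: Screwdriver lying on the table, loose; leave alone. Origin: on its underside.
- sprayer: White spray bottle 64 mm in diameter, 213 mm tall, loose; leave alone. Origin: centre of its underside.
Mind the look-alikes: they are no part of the job. Several things have the shape of the bar; the one meant has the colours described above.

How it is judged:
On the way, in this order (a step that is already met when the one before it is completed fails the run):
1. the bar is lifted clear of the V-stand (its nose and handle both more than 62 mm above the table) (height (world z) of each of bar, bar_nose above 0.062 m), for 0.1 s.
2. the nose has gone into the first ring (x of bar_nose in the frame of frame_mouth between 0.005 and 0.04 m and y of bar_nose in the frame of frame_mouth between -0.009 and 0.009 m and z of bar_nose in the frame of frame_mouth between -0.009 and 0.009 m), for 0.05 s.
3. the bar, through the three rings, is pressed against the last ring with more than 4 N for 0.2 s (contact force between bar and end_ring above 4 N and x of bar_nose in the frame of end_ring above -0.003 m), for 0.2 s.
At the end, for the whole second after the job is handed in: The bar lies at rest and released in the three rings, in line with their axis (within 0.08 rad), its nose within 3 mm of the last ring's entry face and within 5 mm of the axis sideways and in height; that ring has not been shoved over 2.5 mm (x of bar_nose in the frame of end_ring between -0.003 and 0.004 m and y of bar_nose in the frame of end_ring between -0.005 and 0.005 m and z of bar_nose in the frame of end_ring between -0.005 and 0.005 m and value of joint end_ring below 0.0025 m and angle between the x axis of bar and the x axis of frame, either way round below 0.08 rad and linear speed of bar below 0.02 m/s); the robot touches nothing.
It fails at once if the bar is forced against the rings: more than 25 N (contact force between bar and frame above 25 N or contact force between bar and end_ring above 25 N).
It fails at once if the last ring is shoved more than 2.5 mm in its clamp (value of joint end_ring above 0.0025 m).
It fails at once if a bystander is moved more than 20 mm (distance of any of servo_a, servo_b, head_shell, wheel_disc, driver, sprayer from where it was at the start of the episode above 0.02 m).
It also fails if it takes over 64 s, if anything falls off the work surface, if the arm or the gripper's body presses on something with over 40 N, if the wrist force passes 120 N, or if a joint passes its speed limit or range.

### The arm

A 6-joint arm with a two-finger parallel gripper is mounted at the origin on the work surface. World frame = base frame: x ahead of the robot, y to its left, z up, the work surface at z = 0. Lengths are in m, angles in rad, forces in N, time in s.
With the tool pointing down it reaches from about 0.2 to 0.875 m from the base axis. Payload 3.4 kg.
Tool frame: the origin (TCP) lies on the centre line of the jaws, within the pads' length; the fingertips stand manip.tip_reach ahead of it and the grasp point (between the pads) lies 6 mm ahead of it (manip.tip_reach is the distance from the TCP to the fingertips, in m); z points along the fingers, y is the line along which they close (so a half turn about z gives the same grasp; the last joint's range is limited). The gripper opens to 94 mm and grips with 3 to 60 N. Pads are 16 mm wide; open, the fingers measure 119 mm over their backs; the gripper's body (75 mm by 177 mm) begins 78 mm behind the grasp point.
Start: joints at [-1.356, 0.276, 1.505, -0, 1.361, -0.121], TCP at [0.189, -0.543, 0.23] pointing down, gripper open.
Joint ranges: [-2.89, 2.89], [-0.75, 2.08], [0.22, 2.7], [-1.18, 4.32], [0.11, 2.71], [-2.7, 2.7]. Speed limits (rad/s): [2.57, 2.57, 3.14, 3.14, 3.14, 3.14].

### API

Orientations are given as a unit quaternion [x, y, z, w].
In Python, from rig import manip gives the robot as it stands.
- The arm moves only by the tool send_rows, never from a script. Its argument "increments" is a list of rows, each a list of 7 numbers: the shift along the tool's x, y, z in cm, then the turn, a rotation vector about the tool's x, y, z in rad, then the closure, from 0 (fully open) to 1 (shut). In form: [[dx, dy, dz, rx, ry, rz, hand], ...]. A call has 1 to 8 rows; each row shifts and turns the commanded pose from where the row before left it, along the tool's axes as they then stand; what a row does not reach is not made up. A row lasts 1/8 s, in which the tool goes at most 62.5 mm and 10.7 degrees, less where a joint would pass 70% of its speed; a pose out of reach is approached as far as the arm can. A call with a gripper value outside its range is refused whole. The fingers move at their own pace and stop on an object; "squeeze" is the grip in N (left out, the last holds). Time passes only in rows, so rows that do not move let the fingers close. It gives the time, the measured TCP pose, the force and the opening at its end, in the units of the state.
- manip.get_state(): the state, without advancing time (a new reading comes with each control period).
- manip.capture(name): name is "side" or "top"; returns the picture (420x560x3 uint8, blue, green, red); there is no depth.
- manip.camera_model(name): a dict with "vfov" (degrees; the focal length in pixels is half the picture's height over the tangent of half this angle, whatever the lens; pixels are square), "cx", "cy" (the principal point, pixels), "pose" (4x4, takes a point from camera to world coordinates). Camera axes: x right, y up, looking along -z (the intrinsics and any distortion apply to the point x, -y, -z); pixel columns grow to the right and rows downward; lengths in m; the calibration is good to about 2 mm. A picture is of the moment at which its call begins. camera_model takes no time and is no camera call.
- manip.job_done(): hands the job in, once; it reports no verdict.
Trained networks look in the newest picture that a camera, given by its name, has taken for a name from the list of things; names that differ only in an ending like _2 or _b are one class to them, and where a whole thing is asked for, a point or a joint stands for the part that bears it (a point fixed in the world has none). Each returns a list of dicts, best first, with "confidence" (0 to 1); they miss things now and then, are a little off and sometimes report something else, mostly with a low value. They report only what shows in the picture. A call takes as long as a camera call. They do not tell look-alikes from the thing itself.
- manip.masks_of(camera, name): "pixels" (420x560 bool, what is visible of it) and "xy" ([column, row] in pixels, amid what is visible of it).
The state is a dict: "clock": time; "joint_positions": joint angles; "qd": joint speeds; "joint_efforts": joint torques, N m; "position": TCP position; "tcp_rot": TCP orientation; "wrist_force": force on the tool from outside, world axes, zero at the start; "wrist_torque": the same for the moment, N m; "gripper_width": finger opening in m.
Only numpy, scipy, OpenCV 4.12 (cv2) and the standard library are available. Lean on these libraries where they do the work, as an engineer would, in place of code of your own. Each camera call takes 0.05 s, during which the arm holds its last target. There are 200 camera calls.

## Working session

There is one attempt and no reset: what is moved stays moved. The work goes in short steps, Python scripts to look and compute and a tool call to move; the robot and the scene stay as the last step left them, time stands still between calls to the robot, and variables do not carry over. Pictures are saved under pics/ and viewed, on a budget of 10 in all, crops included, one or two more only if the job needs it, and the job is handed in when it is done.

Besides the shell and the picture viewer there is one more tool, called by a JSON object that holds its "method" and its "body". send_rows: Moves the arm, as the interface text tells. Its arguments: {"type":"object","properties":{"increments":{"type":"array"},"squeeze":{"type":"number"}},"required":["increments"]}

```bash
ls; mkdir -p pics; python3 - <<'E'
from rig import manip
import cv2,numpy as np
print(manip.get_state(), manip.tip_reach)
for c in("top","side"):
    cv2.imwrite(f"pics/{c}0.png",manip.capture(c)); m=manip.camera_model(c); print(c,m)
    for n in("bar","stand","frame","end_ring","screw_tray"):
        for d in manip.masks_of(c,n)[:3]: print(n,d["confidence"],d["xy"],d["pixels"].sum())
E
```

```text
pics
{'clock': 0.0, 'joint_positions': array([-1.35601859e+00,  2.76554929e-01,  1.50611609e+00,  1.11823709e-06,
        1.36068070e+00, -1.21013091e-01]), 'qd': array([ 5.39039388e-04,  7.27954080e-05, -1.65403170e-04,  1.31123751e-04,
        1.18320556e-03,  1.02633057e-03]), 'joint_efforts': array([-6.29435090e-04, -4.04586518e+01, -2.37232447e+01,  6.96559343e-02,
        3.44283564e-02, -1.53457381e-04]), 'position': array([ 0.18934859, -0.54238036,  0.22963434]), 'tcp_rot': array([ 9.85938281e-01,  1.67107548e-01, -4.06732474e-05, -8.78590484e-04]), 'wrist_force': array([-0.26624174, -0.92888601,  1.05832208]), 'wrist_torque': array([-0.02359598,  0.01500778,  0.04880946]), 'gripper_width': 0.09401726288075853} 0.025
top {'vfov': 50.534986606727685, 'cx': 282.1474273086648, 'cy': 207.01939941735608, 'pose': array([[ 0.01816367,  0.99664544, -0.07979939,  0.39542733],
       [-0.99967293,  0.0195399 ,  0.01649918, -0.0546143 ],
       [ 0.0180031 ,  0.0794736 ,  0.99667439,  1.34143411],
       [ 0.        ,  0.        ,  0.        ,  1.        ]])}
bar 0.95 [341.2, 226.9] 517
bar 0.82 [361.4, 286.7] 443
bar 0.81 [446.0, 259.8] 535
frame 0.76 [228.6, 185.6] 1896
end_ring 0.56 [189.3, 186.3] 143
screw_tray 0.68 [321.7, 175.6] 979
side {'vfov': 48.522801428422724, 'cx': 270.2506809836519, 'cy': 211.12871485528643, 'pose': array([[-0.99714864,  0.03822919, -0.06506238,  0.40395581],
       [-0.07532099, -0.55697699,  0.82710542,  1.11812383],
       [-0.00461868,  0.82964761,  0.55826831,  0.88506985],
       [ 0.        ,  0.        ,  0.        ,  1.        ]])}
bar 0.79 [315.9, 155.7] 250
bar 0.65 [292.2, 190.1] 209
bar 0.6 [209.1, 182.9] 191
stand 0.46 [290.0, 210.2] 207
frame 0.68 [243.4, 256.4] 1149
end_ring 0.71 [243.4, 271.6] 424
end_ring 0.16 [190.5, 236.4] 177
screw_tray 0.78 [240.7, 206.6] 618
```

View pics/top0.png

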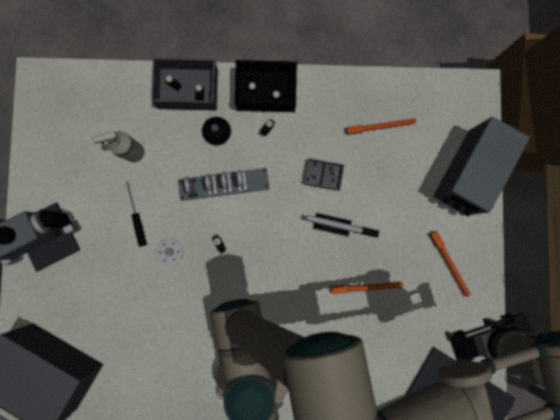

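View pics/side0.png

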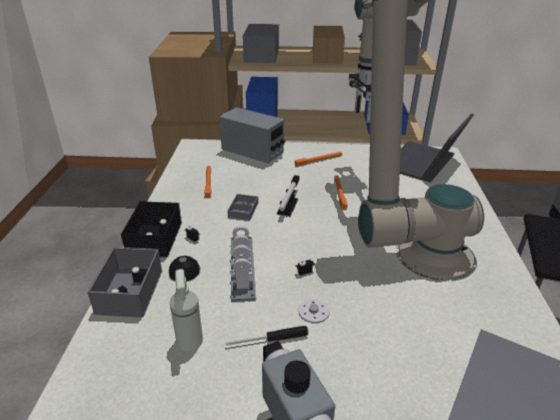

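The top view (image up = +x, left = +y) shows the bar at about (341,227), nose left at (305,217) and handle right at (378,234). The frame is at (225,185) with its rings between columns 188 and 242. The widest ring is on the right, so insertion runs towards +y. The tray is at (322,175). The side view agrees.

```bash
cat > h.py <<'E'
import numpy as np,cv2
from rig import manip
def K(c):
    m=manip.camera_model(c); return 210/np.tan(np.radians(m["vfov"]/2)),m["cx"],m["cy"],np.array(m["pose"])
def px2w(c,u,v,z):
    f,cx,cy,T=K(c); d=T[:3,:3]@np.array([(u-cx)/f,-(v-cy)/f,-1]); return T[:3,3]+d*(z-T[2,3])/d[2]
def w2px(c,P):
    f,cx,cy,T=K(c); q=(np.atleast_2d(P)-T[:3,3])@T[:3,:3]; return np.c_[cx-f*q[:,0]/q[:,2],cy+f*q[:,1]/q[:,2]]
E
python3 - <<'E'
import cv2,numpy as np
a=cv2.imread("pics/top0.png");b=cv2.imread("pics/side0.png")
z=lambda i,x,y,w,h,s:cv2.resize(np.clip(i[y:y+h,x:x+w].astype(float)*1.4,0,255).astype(np.uint8),None,fx=s,fy=s,interpolation=cv2.INTER_CUBIC)
A=z(a,170,155,110,55,7);B=z(a,290,200,110,50,7)
cv2.imwrite("pics/c1.png",np.vstack([A,B][:1]+[B[:215]]) if 0 else A); 
cv2.imwrite("pics/c2.png",np.hstack([z(b,220,215,50,90,6),z(b,265,160,50,90,6)]))
cv2.imwrite("pics/c1.png",cv2.resize(np.vstack([A,B[:210]]),None,fx=1,fy=1)) 
E
```

```text
(no output)
```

View pics/c1.png

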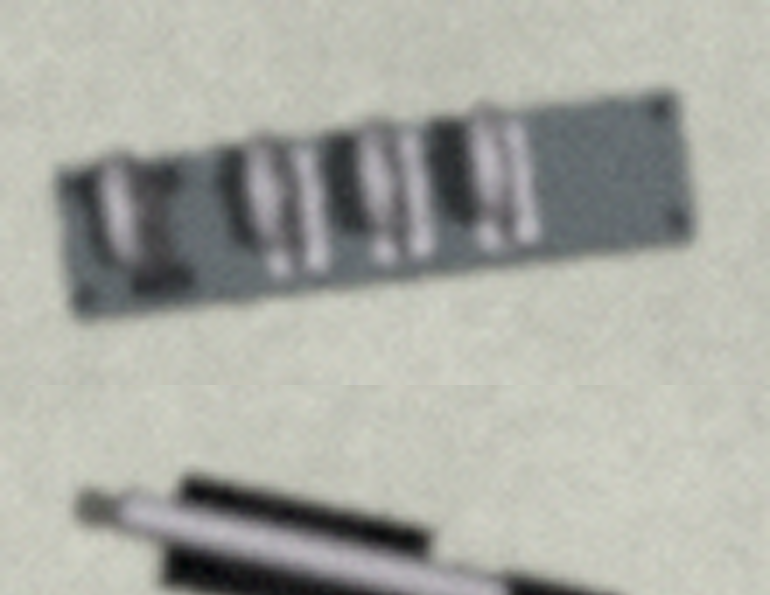

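View pics/c2.png

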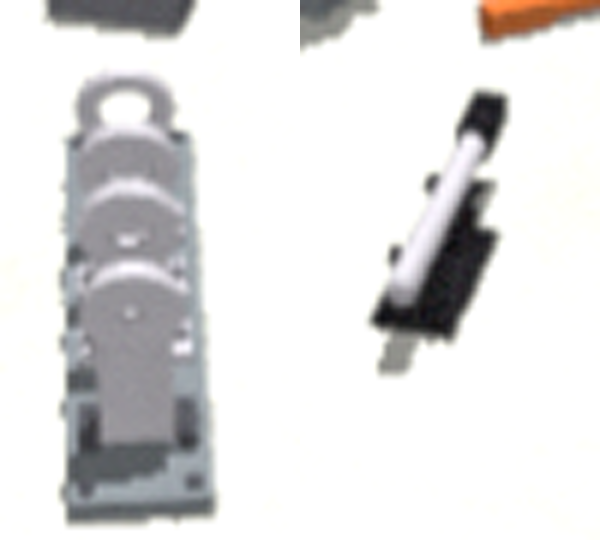

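```bash
python3 - <<'E'
from h import *
from scipy.optimize import least_squares
t=lambda p,o,s:(np.array(p)+.5)/s-.5+np.array(o)
ct=t([(60,170),(78,318),(693,240),(675,92)],(170,155),7)
cs=t([(68,135),(65,500),(212,497)],(220,215),6)
# frame: world corners in frame order
L=np.array([(.135,.033),(.135,-.033),(-.135,-.033),(-.135,.033)])
def corn(p,z=.012):
    c,s=np.cos(p[2]),np.sin(p[2]); return np.c_[p[0]+c*L[:,0]-s*L[:,1],p[1]+s*L[:,0]+c*L[:,1],np.full(4,z)]
print(np.array([px2w("top",*q,.012) for q in ct]).round(4)); print(np.array([px2w("side",*q,.012) for q in cs]).round(4))
# top image: up=+x; frame x=+y(left): frame +y = world -x (image down)
def rt(p): return (w2px("top",corn(p)[[1,0,3,2]])-ct).ravel()   # TL = world +x side = frame -y
def rs(p): return (w2px("side",corn(p)[[3,0,1]])-cs).ravel()
p0=[.45,.1,1.6]
for nm,f in (("top",rt),("side",rs),("both",lambda p:np.r_[rt(p),rs(p)])):
    r=least_squares(f,p0); print(nm,r.x.round(4),np.abs(r.fun).max().round(2))
p=r.x
# bar
for c in("top","side"):
    im=cv2.imread(f"pics/{c}0.png").astype(int); 
    d=[d for d in manip.masks_of(c,"bar") if np.hypot(*(np.array(d["xy"])-w2px(c,px2w("top",341,227,.05))[0]))<20]
    if not d: print("none",c);continue
    v,u=np.nonzero(d[0]["pixels"]); 
    W=np.array([px2w(c,a,b,.045) for a,b in zip(u,v)])[:,:2]
    m=W.mean(0); _,_,V=np.linalg.svd(W-m); ax=V[0]*np.sign(V[0][1]); s=(W-m)@ax
    print(c,"yaw",np.arctan2(ax[1],ax[0]).round(4),"tail",(m+ax*s.min()).round(4),"nose",(m+ax*s.max()).round(4),"len",np.ptp(s).round(3))
    e=[]
    for q in np.linspace(s.min(),s.max(),9)[1:-1]:
        k=np.abs(s-q)<.012; e.append((m+ax*s[k].mean()+ ((W[k]-m)@[-ax[1],ax[0]]).mean()*np.array([-ax[1],ax[0]])).round(4))
    print(np.array(e))
E
```

```text
[[ 0.5805  0.237   0.012 ]
 [ 0.517   0.227   0.012 ]
 [ 0.5558 -0.0348  0.012 ]
 [ 0.6199 -0.0257  0.012 ]]
[[ 0.6166 -0.0232  0.012 ]
 [ 0.5794  0.2395  0.012 ]
 [ 0.5153  0.2331  0.012 ]]
top [0.5683 0.1008 1.7188] 0.91
side [0.5987 0.1102 1.9766] 25.07
both [0.578  0.1026 1.7969] 24.78
top yaw 1.366 tail [ 0.4248 -0.3608] nose [ 0.4688 -0.1487] len 0.217
[[ 0.4305 -0.3343]
 [ 0.4353 -0.3086]
 [ 0.4406 -0.2816]
 [ 0.4474 -0.2545]
 [ 0.4526 -0.2276]
 [ 0.4578 -0.2019]
 [ 0.4631 -0.1756]]
side yaw 1.3694 tail [ 0.4212 -0.362 ] nose [ 0.4676 -0.1345] len 0.232
[[ 0.4278 -0.3338]
 [ 0.4324 -0.3049]
 [ 0.4387 -0.2772]
 [ 0.4442 -0.2485]
 [ 0.4501 -0.2202]
 [ 0.4564 -0.1907]
 [ 0.4625 -0.1624]]
```

{"method": "send_rows", "body": {"increments": [[0,0,0,0,0,-0.17,0],[0,0,0,0,0,-0.17,0],[0,0,0,0,0,-0.17,0],[0,0,0,0,0,-0.17,0],[0,0,0,0,0,-0.17,0],[0,0,0,0,0,-0.18,0],[0,0,0,0,0,0,0]]}}

```text
clock: 1.58
position: [0.1895, -0.5429, 0.2305]
tcp_rot: [0.776, 0.63, -0.0, 0.0]
wrist_force: [0.2, -0.2, -0.2]
gripper_width: 0.0937
```

{"method": "send_rows", "body": {"increments": [[3.1,2.4,1.2,0,0,0,0],[3.1,2.4,1.2,0,0,0,0],[3.1,2.4,1.2,0,0,0,0],[3.1,2.4,1.2,0,0,0,0],[3.1,2.4,1.2,0,0,0,0],[3.2,2.4,1.2,0,0,0,0],[3.2,2.4,1.2,0,0,0,0],[3.2,2.4,1.2,0,0,0,0]]}}

```text
clock: 2.58
position: [0.4296, -0.3355, 0.1343]
tcp_rot: [0.777, 0.63, 0.0, 0.0]
wrist_force: [-0.4, 0.1, 0.5]
gripper_width: 0.094
```

{"method": "send_rows", "body": {"increments": [[0,0,0,0,0,0,0],[0,0,0,0,0,0,0]]}}

```text
clock: 2.82
position: [0.4284, -0.3367, 0.1347]
tcp_rot: [0.776, 0.631, -0.0, 0.0]
wrist_force: [-0.3, -1.2, 0.3]
gripper_width: 0.0936
```

```bash
cat > chk.py <<'E'
from h import *
from scipy.spatial.transform import Rotation as R
s=manip.get_state(); M=R.from_quat(s["tcp_rot"]).as_matrix()
print("t",s["clock"],"p",s["position"].round(4),"yaw",np.arctan2(M[1,0],M[0,0]).round(4),"x",M[:,0].round(4),"z",M[:,2].round(4),"F",s["wrist_force"].round(1),"w",s["gripper_width"].round(4))
def to(P): print("tool delta cm",(M.T@(np.array(P)-s["position"])*100).round(2))
E
python3 - <<'E'
from chk import *
to([.429,-.336,.051])
I=manip.capture("side"); I2=manip.capture("top")
z=lambda i,x,y,w,h,s:cv2.resize(np.clip(i[y:y+h,x:x+w].astype(float)*1.3,0,255).astype(np.uint8),None,fx=s,fy=s,interpolation=cv2.INTER_CUBIC)
cv2.imwrite("pics/g1.png",np.hstack([z(I,255,110,95,140,4),z(I2,320,180,100,140,4)]))
E
```

```text
Traceback (most recent call last):
  File "chk.py", line 4, in <module>
    print("t",s["clock"],"p",s["position"].round(4),"yaw",np.arctan2(M[1,0],M[0,0]).round(4),"x",M[:,0].round(4),"z",M[:,2].round(4),"F",s["wrist_force"].round(1),"w",s["gripper_width"].round(4))
                                                                                                                                                                       ^^^^^^^^^^^^^^^^^^^^^^^^
AttributeError: 'float' object has no attribute 'round'
```

{"method": "send_rows", "body": {"increments": [[0,0,2,0,0,0,0],[0,0,2,0,0,0,0],[0,0,2,0,0,0,0],[0,0,1.4,0,0,0,0],[0,0,1.0,0,0,0,0],[0,0,0,0,0,0,0.4],[0,0,0,0,0,0,0.6]], "squeeze": 15}}

```text
clock: 3.7
position: [0.4288, -0.3367, 0.051]
tcp_rot: [0.776, 0.631, 0.0, 0.001]
wrist_force: [0.6, 0.5, 0.5]
gripper_width: 0.0772
```

```bash
sed -i 's/s\["gripper_width"\].round(4)/s["gripper_width"]/' chk.py
python3 - <<'E'
from chk import *
to([.429,-.336,.051])
I=manip.capture("side"); I2=manip.capture("top")
z=lambda i,x,y,w,h,s:cv2.resize(np.clip(i[y:y+h,x:x+w].astype(float)*1.3,0,255).astype(np.uint8),None,fx=s,fy=s,interpolation=cv2.INTER_CUBIC)
cv2.imwrite("pics/g1.png",np.hstack([z(I,255,110,95,140,4),z(I2,320,180,100,140,4)]))
E
```

```text
t 3.7 p [ 0.4288 -0.3367  0.051 ] yaw 1.3656 x [ 2.038e-01  9.790e-01 -7.000e-04] z [ 8.e-04 -9.e-04 -1.e+00] F [0.6 0.5 0.5] w 0.07718696762362601
tool delta cm [ 0.07  0.   -0.  ]
```

View pics/g1.png

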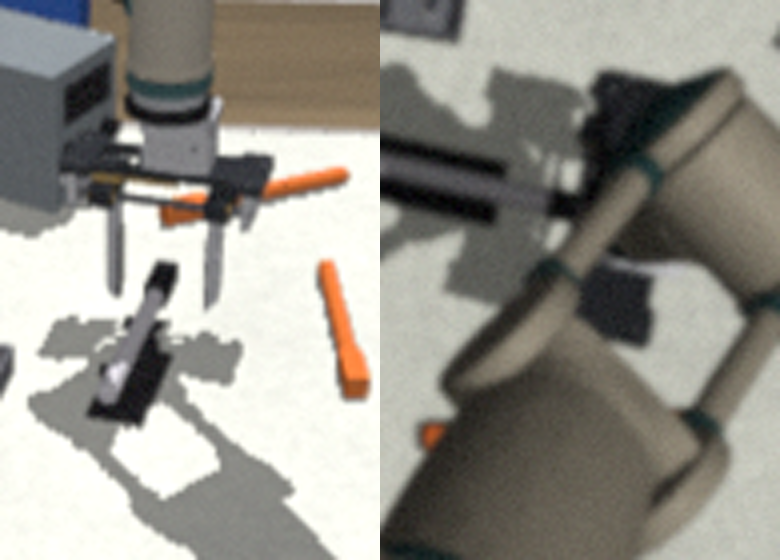

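The fingers straddle the handle, with tips at about (115,290) and (212,300) in the crop and the handle centred near (163,275). Closing.

{"method": "send_rows", "body": {"increments": [[0,0,0,0,0,0,1],[0,0,0,0,0,0,1],[0,0,0,0,0,0,1],[0,0,0,0,0,0,1],[0,0,0,0,0,0,1],[0,0,0,0,0,0,1],[0,0,0,0,0,0,1],[0,0,0,0,0,0,1]], "squeeze": 35}}

```text
clock: 4.8
position: [0.429, -0.3365, 0.0506]
tcp_rot: [0.776, 0.631, 0.0, 0.001]
wrist_force: [2.6, 0.2, -0.0]
gripper_width: 0.0218
```

{"method": "send_rows", "body": {"increments": [[0,0,-0.5,0,0,0,1],[0,0,-1,0,0,0,1],[0,0,-1.5,0,0,0,1],[0,0,-1.5,0,0,0,1],[0,0,-1.5,0,0,0,1],[0,0,0,0,0,0,1],[0,0,0,0,0,0,1]]}}

```text
clock: 5.68
position: [0.4283, -0.3361, 0.1104]
tcp_rot: [0.776, 0.631, -0.0, -0.0]
wrist_force: [0.1, 0.2, -1.4]
gripper_width: 0.022
```

```bash
python3 - <<'E'
from chk import *
p=np.array([.5677,.102]);y=1.717;a=np.array([np.cos(y),np.sin(y)])
mouth=p-.06*a; print("mouth",mouth)
t=p-a*(.06+.03+.19)   # nose 30mm before mouth
print("target",t); to([*t,.111])
print("yaw turn",y-np.arctan2(M[1,0],M[0,0]))
I=manip.capture("side");cv2.imwrite("pics/s2.png",I)
I=manip.capture("top");cv2.imwrite("pics/t2.png",I)
for c in("side","top"):
  n=s["position"]+M@[.19,0,.006]; print(c,"pred tail/nose px",w2px(c,[s["position"]+M@[-.025,0,.006],n]).round(1))
  for d in manip.masks_of(c,"bar"):
    v,u=np.nonzero(d["pixels"]); print(d["confidence"],d["xy"],u.min(),u.max(),v.min(),v.max())
E
```

```text
t 5.675 p [ 0.4283 -0.3361  0.1104] yaw 1.3658 x [2.035e-01 9.791e-01 1.000e-04] z [-2.e-04  1.e-04 -1.e+00] F [ 0.1  0.2 -1.4] w 0.021971777613458688
mouth [0.576441   0.04264012]
target [ 0.60849134 -0.17501275]
tool delta cm [19.44 14.36 -0.06]
yaw turn 0.3511527129559717
side pred tail/nose px [[297.1 161.5]
 [281.6 192. ]]
0.7 [289.9, 179.6] 281 298 162 194
0.62 [321.2, 157.0] 304 341 152 164
0.52 [207.5, 181.0] 205 210 166 197
0.47 [343.5, 197.7] 335 347 175 210
top pred tail/nose px [[384.1 234.5]
 [308.9 217.4]]
0.65 [376.4, 124.8] 346 415 119 134
0.64 [454.7, 274.0] 444 469 255 295
```

{"method": "send_rows", "body": {"increments": [[0,0,0,0,0,-0.11,1],[0,0,0,0,0,-0.12,1],[0,0,0,0,0,-0.12,1],[1.3,3,0,0,0,0,1],[2,3,0,0,0,0,1],[2,3,0,0,0,0,1],[2,3,0,0,0,0,1],[2,3,0,0,0,0,1]]}}

```text
clock: 6.88
position: [0.5641, -0.2217, 0.1099]
tcp_rot: [0.654, 0.756, -0.0, -0.0]
wrist_force: [-0.4, -0.1, -1.7]
gripper_width: 0.0216
```

{"method": "send_rows", "body": {"increments": [[2,2.6,0,0,0,0,1],[1.5,1.8,0,0,0,0,1],[0.5,0.8,1,0,0,0,1],[0,0,1,0,0,0,1],[0,0,0,0,0,0,1],[0,0,0,0,0,0,1],[0,0,0,0,0,0,1]]}}

```text
clock: 7.75
position: [0.6091, -0.1762, 0.0909]
tcp_rot: [0.654, 0.756, 0.0, 0.0]
wrist_force: [-0.3, -0.1, -2.1]
gripper_width: 0.0217
```

```bash
cat > look.py <<'E'
import sys
from chk import *
p=np.array([.5677,.102]);y=1.717;a=np.array([np.cos(y),np.sin(y)])
to([*(p-a*.28),.091])
z=lambda i,x,y,w,h,s:cv2.resize(np.clip(i[y:y+h,x:x+w].astype(float)*1.3,0,255).astype(np.uint8),None,fx=s,fy=s,interpolation=cv2.INTER_CUBIC)
I=manip.capture("side");I2=manip.capture("top")
cv2.imwrite(f"pics/{sys.argv[1]}_s.png",I);cv2.imwrite(f"pics/{sys.argv[1]}_t.png",I2)
cv2.imwrite(f"pics/{sys.argv[1]}.png",np.vstack([np.hstack([z(I,215,175,70,60,7),z(I[:,:],225,190,35,60,7)])[:, :770],z(I2,175,150,110,45,7)][0:2]) if 1 else I)
ax=s["position"]+M@[0,0,.006]; n=ax+M[:,0]*.19; print("pred nose",n.round(4))
for c in("side","top"): print(c,"px nose",w2px(c,[n]).round(1),"mouth ctr",w2px(c,[[*(p-a*.06),.085]]).round(1))
E
python3 look.py L1
```

```text
t 7.75 p [ 0.6091 -0.1762  0.0909] yaw 1.7149 x [-1.436e-01  9.896e-01 -5.000e-04] z [ 6.e-04 -5.e-04 -1.e+00] F [-0.3 -0.1 -2.1] w 0.021710136856073314
tool delta cm [ 0.12 -0.05 -0.01]Traceback (most recent call last):
  File "look.py", line 8, in <module>
    cv2.imwrite(f"pics/{sys.argv[1]}.png",np.vstack([np.hstack([z(I,215,175,70,60,7),z(I[:,:],225,190,35,60,7)])[:, :770],z(I2,175,150,110,45,7)][0:2]) if 1 else I)
                                          ~~~~~~~~~^^^^^^^^^^^^^^^^^^^^^^^^^^^^^^^^^^^^^^^^^^^^^^^^^^^^^^^^^^^^^^^^^^^^^^^^^^^^^^^^^^^^^^^^^^^^^^^^^^^^
    return _nx.concatenate(arrs, 0, dtype=dtype, casting=casting)
           ~~~~~~~~~~~~~~~^^^^^^^^^^^^^^^^^^^^^^^^^^^^^^^^^^^^^^^
ValueError: all the input array dimensions except for the concatenation axis must match exactly, but along dimension 1, the array at index 0 has size 735 and the array at index 1 has size 770
```

```bash
cat > look.py <<'E'
import sys
from chk import *
p=np.array([.5677,.102]);y=1.717;a=np.array([np.cos(y),np.sin(y)]);b=np.array([-a[1],a[0]])
to([*(p-a*.28),.091])
def z(c,i,x,y,w,h,k,draw):
    o=cv2.resize(np.clip(i[y:y+h,x:x+w].astype(float)*1.3,0,255).astype(np.uint8),None,fx=k,fy=k,interpolation=cv2.INTER_CUBIC)
    if draw:
        for P,col in draw:
            q=((w2px(c,P)-[x,y]+.5)*k).astype(np.int32); cv2.polylines(o,[q],False,col,1)
    return o
t=np.linspace(0,2*np.pi,40)
def ring(x,r): return np.array([[*(p+a*x+b*r*np.cos(k)),.085+r*np.sin(k)] for k in t])
ax=s["position"]+M@[0,0,.006]; n=ax+M[:,0]*.19; print("pred nose",n.round(4))
D=[(ring(-.06,.024),(0,0,255)),(ring(.03,.024),(0,0,255)),(np.array([ax+M[:,0]*.03+M[:,1]*.009,n+M[:,1]*.009,n-M[:,1]*.009,ax+M[:,0]*.03-M[:,1]*.009]),(0,200,0))]
I=manip.capture("side");I2=manip.capture("top");cv2.imwrite("pics/raw_s.png",I);cv2.imwrite("pics/raw_t.png",I2)
w=int(sys.argv[2]) if len(sys.argv)>2 else 0
cv2.imwrite(f"pics/{sys.argv[1]}.png",np.vstack([np.hstack([z("side",I,217,185,55,43,7,D),z("side",I,217,185,55,43,7,None)]),z("top",I2,220,155,110,42,7,D)]))
E
python3 look.py L1
```

```text
t 7.85 p [ 0.6092 -0.1759  0.0909] yaw 1.7152 x [-1.440e-01  9.896e-01 -5.000e-04] z [ 6.e-04 -4.e-04 -1.e+00] F [-0.6 -0.  -1.6] w 0.021648091701313
tool delta cm [ 0.1  -0.06 -0.01]
pred nose [0.5819 0.0121 0.0848]
```

View pics/L1.png

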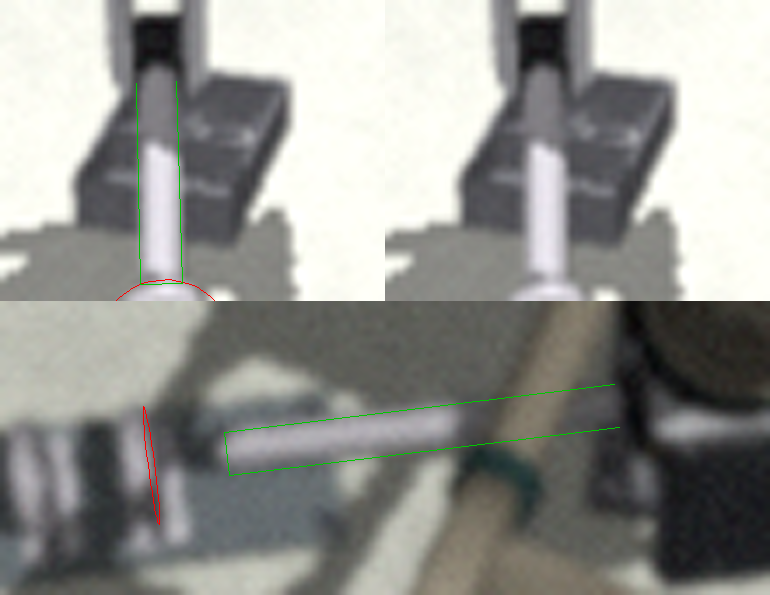

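```bash
python3 - <<'E'
from h import *
p=np.array([.5677,.102]);y=1.717;a=np.array([np.cos(y),np.sin(y)]);b=np.array([-a[1],a[0]])
# side: hole centres
for u,v in((125,107),(130,312)):
    q=px2w("side",(u+.5)/6-.5+220,(v+.5)/6-.5+215,.085)[:2]-p; print("hole frame xy",(q@a).round(4),(q@b).round(4))
# model-based fit: silhouettes of ring1 outer circle exit face in side0, hole via thresholding
im=cv2.imread("pics/side0.png"); g=cv2.cvtColor(im,cv2.COLOR_BGR2GRAY).astype(float)
k=8
o=cv2.resize(np.clip(im[222:275,222:262].astype(float)*1.2,0,255).astype(np.uint8),None,fx=k,fy=k,interpolation=cv2.INTER_CUBIC)
t=np.linspace(0,2*np.pi,60)
def dr(x,r,col,zz=.085):
    P=np.array([[*(p+a*x+b*r*np.cos(h)),zz+r*np.sin(h)] for h in t]); q=((w2px("side",P)-[222,222]+.5)*k).astype(np.int32); cv2.polylines(o,[q],True,col,1)
for x,r in((-.05,.013),(-.05,.024),(-.005,.024),(.04,.024)): dr(x,r,(0,0,255))
im2=cv2.imread("pics/top0.png")
o2=cv2.resize(np.clip(im2[165:205,178:250].astype(float)*1.3,0,255).astype(np.uint8),None,fx=6,fy=6,interpolation=cv2.INTER_CUBIC)
for x in(-.06,-.05,-.015,-.005,.03,.04):
    P=np.array([[*(p+a*x+b*.024*np.cos(h)),.085+.024*np.sin(h)] for h in t]); q=((w2px("top",P)-[178,165]+.5)*6).astype(np.int32); cv2.polylines(o2,[q],True,(0,0,255),1)
o2=cv2.copyMakeBorder(o2,0,o.shape[0]-o2.shape[0],0,0,cv2.BORDER_CONSTANT)
cv2.imwrite("pics/fit.png",np.hstack([o,o2]))
E
```

```text
hole frame xy -0.0542 0.0009
hole frame xy 0.096 0.0004
```

View pics/fit.png

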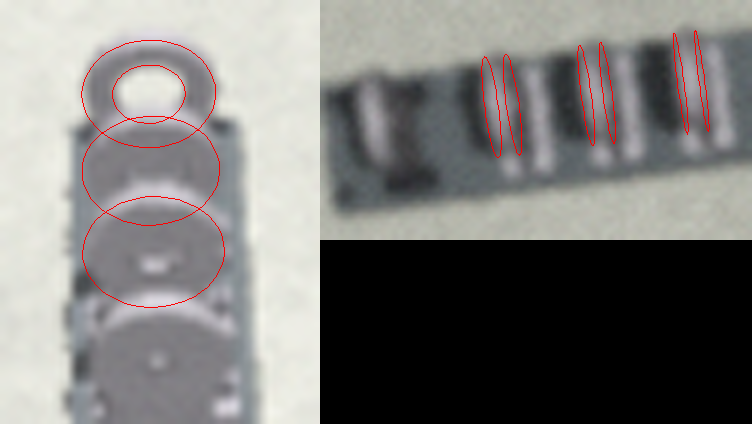

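The overlay of my frame estimate lies on the rings to within about 0.5 px in both views, so I'll nudge about 0.8 mm sideways and enter slowly.

{"method": "send_rows", "body": {"increments": [[0.5,-0.08,0,0,0,0,1],[1,0,0,0,0,0,1],[0.8,0,0,0,0,0,1],[0.4,0,0,0,0,0,1],[0.3,0,0,0,0,0,1],[0.3,0,0,0,0,0,1],[0.3,0,0,0,0,0,1]]}}

```text
clock: 8.82
position: [0.6032, -0.1399, 0.0904]
tcp_rot: [0.654, 0.756, -0.0, 0.0]
wrist_force: [-1.6, -0.2, -2.5]
gripper_width: 0.0218
```

{"method": "send_rows", "body": {"increments": [[0.3,0,0,0,0,0,1],[0.3,0,0,0,0,0,1],[0.3,0,0,0,0,0,1],[0.3,0,0,0,0,0,1]]}}

```text
clock: 9.32
position: [0.6014, -0.1279, 0.0905]
tcp_rot: [0.654, 0.756, -0.0, 0.0]
wrist_force: [-0.0, -0.3, -2.2]
gripper_width: 0.0217
```

```bash
python3 look.py L2 | tee /dev/null; python3 - <<'E'
from h import *
import numpy as np
s=manip.get_state();print(s["wrist_force"],s["wrist_torque"])
E
```

```text
t 9.325 p [ 0.6014 -0.1279  0.0905] yaw 1.7158 x [-1.445e-01  9.895e-01 -1.000e-04] z [ 0.e+00 -1.e-04 -1.e+00] F [-0.  -0.3 -2.2] w 0.021664738229482654
tool delta cm [-4.76  0.02 -0.05]
pred nose [0.574  0.0601 0.0844]
[ 0.68388422  0.37044336 -1.92925318] [-0.14444238 -0.10397635  0.03001193]
```

View pics/L2.png

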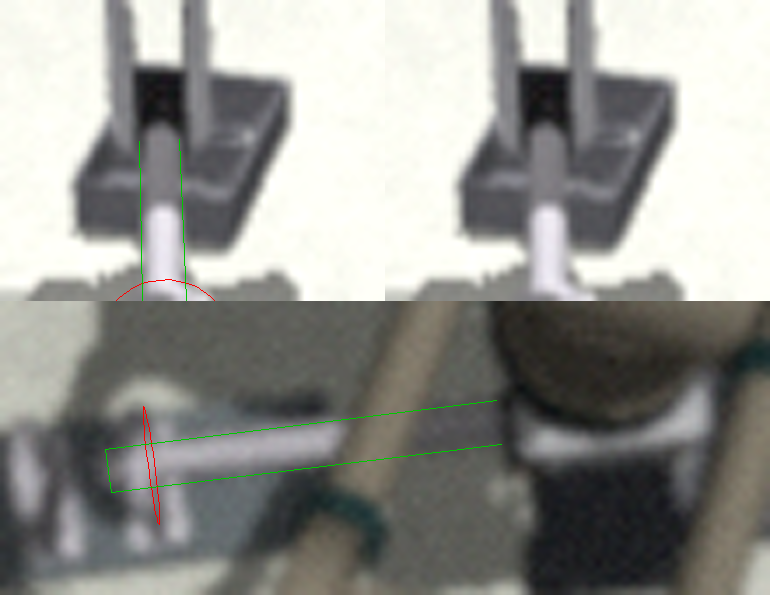

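The nose is about 17 mm inside ring 1 with no side force. Continuing to ring 2.

{"method": "send_rows", "body": {"increments": [[0.6,0,0,0,0,0,1],[0.6,0,0,0,0,0,1],[0.6,0,0,0,0,0,1],[0.3,0,0,0,0,0,1],[0.3,0,0,0,0,0,1],[0.3,0,0,0,0,0,1]]}}

```text
clock: 10.18
position: [0.5976, -0.1012, 0.0905]
tcp_rot: [0.654, 0.756, -0.0, 0.0]
wrist_force: [-1.0, -0.3, -2.0]
gripper_width: 0.0217
```

{"method": "send_rows", "body": {"increments": [[0.3,0,0,0,0,0,1],[0.3,0,0,0,0,0,1],[0.3,0,0,0,0,0,1],[0.3,0,0,0,0,0,1],[0,0,0,0,0,0,1]]}}

```text
clock: 10.8
position: [0.5958, -0.0893, 0.0905]
tcp_rot: [0.654, 0.757, -0.0, 0.0]
wrist_force: [-0.1, -0.1, -1.5]
gripper_width: 0.0214
```

```bash
python3 look.py L3; python3 - <<'E'
from h import *
s=manip.get_state();print(s["wrist_force"],s["wrist_torque"])
E
```

```text
t 10.8 p [ 0.5958 -0.0893  0.0905] yaw 1.7161 x [-1.448e-01  9.895e-01 -1.000e-04] z [-0.e+00 -1.e-04 -1.e+00] F [-0.1 -0.1 -1.5] w 0.021374898563135278
tool delta cm [-8.67  0.01 -0.05]
pred nose [0.5683 0.0987 0.0845]
[ 0.00783762  0.67116611 -0.99532359] [-0.1698297  -0.1036467   0.00382857]
```

{"method": "send_rows", "body": {"increments": [[0.5,0,0,0,0,0,1],[0.5,0,-0.05,0,0,0,1],[0.5,0,0,0,0,0,1],[0.5,0,0,0,0,0,1],[0.5,0,0,0,0,0,1],[0.2,0,0,0,0,0,1]]}}

```text
clock: 11.65
position: [0.5919, -0.0624, 0.091]
tcp_rot: [0.654, 0.757, -0.0, 0.0]
wrist_force: [-0.1, 0.5, -1.6]
gripper_width: 0.0221
```

{"method": "send_rows", "body": {"increments": [[0.2,0,0,0,0,0,1],[0.2,0,0,0,0,0,1],[0.2,0,0,0,0,0,1]]}}

```text
clock: 12.02
position: [0.591, -0.0569, 0.0909]
tcp_rot: [0.654, 0.756, -0.0, 0.0]
wrist_force: [0.8, -0.4, 0.2]
gripper_width: 0.0218
```

{"method": "send_rows", "body": {"increments": [[0.15,0,0,0,0,0,1],[0.15,0,0,0,0,0,1]]}}

```text
clock: 12.28
position: [0.5905, -0.0539, 0.0909]
tcp_rot: [0.654, 0.757, -0.0, -0.0]
wrist_force: [0.1, 0.2, -0.9]
gripper_width: 0.0217
```

{"method": "send_rows", "body": {"increments": [[0.15,0,0,0,0,0,1],[0.15,0,0,0,0,0,1]]}}

```text
clock: 12.52
position: [0.5902, -0.0509, 0.0909]
tcp_rot: [0.654, 0.756, -0.0, 0.0]
wrist_force: [-0.7, -0.1, -2.5]
gripper_width: 0.0216
```

{"method": "send_rows", "body": {"increments": [[0.15,0,0,0,0,0,1],[0.15,0,0,0,0,0,1]]}}

```text
clock: 12.78
position: [0.5897, -0.0479, 0.0909]
tcp_rot: [0.654, 0.756, -0.0, 0.0]
wrist_force: [-0.1, -0.9, -1.4]
gripper_width: 0.0221
```

```bash
cat > f.py <<'E'
from chk import *
p=np.array([.5677,.102]);y=1.717;a=np.array([np.cos(y),np.sin(y)])
n=s["position"]+M@[.19,0,.006];print("nose frame x",((n[:2]-p)@a).round(4),"lat",((n[:2]-p)@[-a[1],a[0]]).round(4),"z",n[2].round(4),"F tool",(M.T@s["wrist_force"]).round(2),"T",(M.T@s["wrist_torque"]).round(3))
E
python3 f.py
```

```text
t 12.775 p [ 0.5897 -0.0479  0.0909] yaw 1.7159 x [-1.446e-01  9.895e-01 -1.000e-04] z [-1.e-04 -1.e-04 -1.e+00] F [-0.1 -0.9 -1.4] w 0.022054808676912722
nose frame x 0.0385 lat -0.0002 z 0.0849 F tool [-0.85 -0.19  1.35] T [-0.02  -0.241 -0.072]
```

Through ring 3 with no load. I'll lower the grip so that the fingers slip before the push can get too high, then feel for the last ring.

{"method": "send_rows", "body": {"increments": [[0.4,0,0,0,0,0,1],[0.4,0,0,0,0,0,1],[0.4,0,0,0,0,0,1],[0.4,0,0,0,0,0,1],[0.2,0,0,0,0,0,1],[0,0,0,0,0,0,1]], "squeeze": 9}}

```text
clock: 13.52
position: [0.5871, -0.0299, 0.091]
tcp_rot: [0.654, 0.757, 0.0, -0.0]
wrist_force: [-0.4, -0.1, -1.0]
gripper_width: 0.0216
```

```bash
python3 f.py; python3 - <<'E'
from h import *
p=np.array([.5677,.102]);y=1.717;a=np.array([np.cos(y),np.sin(y)])
# end ring centre estimate from top0: bright crest at crop (115..130,170..265) of 7x crop
for u,v in((115,165),(127,262)):
    q=px2w("top",(u+.5)/7-.5+170,(v+.5)/7-.5+155,.1)[:2]-p; print(q@a)
E
```

```text
t 13.525 p [ 0.5871 -0.0299  0.091 ] yaw 1.716 x [-0.1447  0.9895  0.    ] z [-0.  0. -1.] F [-0.4 -0.1 -1. ] w 0.021613836105361224
nose frame x 0.0567 lat -0.0002 z 0.085 F tool [ 0.   -0.43  0.98] T [-0.099 -0.187  0.039]
0.09237739958852617
0.09196497563767134
```

{"method": "send_rows", "body": {"increments": [[0.25,0,0,0,0,0,1],[0.25,0,0,0,0,0,1],[0.25,0,0,0,0,0,1],[0.25,0,0,0,0,0,1]]}}

```text
clock: 14.02
position: [0.5857, -0.0201, 0.0909]
tcp_rot: [0.654, 0.756, -0.0, 0.0]
wrist_force: [0.9, -0.1, -1.2]
gripper_width: 0.0218
```

{"method": "send_rows", "body": {"increments": [[0.2,0,0,0,0,0,1],[0.2,0,0,0,0,0,1],[0.2,0,0,0,0,0,1],[0.2,0,0,0,0,0,1]]}}

```text
clock: 14.52
position: [0.5846, -0.0122, 0.0909]
tcp_rot: [0.654, 0.756, -0.0, 0.0]
wrist_force: [-0.8, -0.4, -1.7]
gripper_width: 0.0219
```

```bash
python3 f.py
```

```text
t 14.525 p [ 0.5846 -0.0122  0.0909] yaw 1.7158 x [-1.445e-01  9.895e-01 -1.000e-04] z [ 0.e+00 -1.e-04 -1.e+00] F [-0.8 -0.4 -1.7] w 0.021945857137284773
nose frame x 0.0746 lat -0.0003 z 0.0849 F tool [-0.29 -0.8   1.69] T [-0.131 -0.204 -0.014]
```

{"method": "send_rows", "body": {"increments": [[0.1,0,0,0,0,0,1],[0.1,0,0,0,0,0,1],[0.1,0,0,0,0,0,1]]}}

```text
clock: 14.9
position: [0.5842, -0.0093, 0.091]
tcp_rot: [0.654, 0.756, -0.0, 0.0]
wrist_force: [0.5, -0.0, -1.4]
gripper_width: 0.0218
```

{"method": "send_rows", "body": {"increments": [[0.1,0,0,0,0,0,1],[0.1,0,0,0,0,0,1],[0,0,0,0,0,0,1]]}}

```text
clock: 15.28
position: [0.5838, -0.0073, 0.091]
tcp_rot: [0.654, 0.756, 0.0, -0.0]
wrist_force: [-0.2, 0.6, -1.5]
gripper_width: 0.0219
```

Nose at about 79.6 mm.

{"method": "send_rows", "body": {"increments": [[0.1,0,0,0,0,0,1],[0.1,0,0,0,0,0,1]]}}

```text
clock: 15.52
position: [0.5836, -0.0054, 0.0909]
tcp_rot: [0.654, 0.756, -0.0, 0.0]
wrist_force: [-0.9, -0.7, -1.2]
gripper_width: 0.0218
```

{"method": "send_rows", "body": {"increments": [[0.1,0,0,0,0,0,1],[0,0,0,0,0,0,1]]}}

```text
clock: 15.78
position: [0.5834, -0.0043, 0.0909]
tcp_rot: [0.654, 0.757, 0.0, -0.0]
wrist_force: [0.1, 0.8, -1.9]
gripper_width: 0.022
```

{"method": "send_rows", "body": {"increments": [[0.1,0,0,0,0,0,1],[0,0,0,0,0,0,1]]}}

```text
clock: 16.02
position: [0.5835, -0.0038, 0.091]
tcp_rot: [0.654, 0.757, -0.0, 0.0]
wrist_force: [0.0, -1.7, -1.1]
gripper_width: 0.0219
```

{"method": "send_rows", "body": {"increments": [[0.05,0,0,0,0,0,1],[0,0,0,0,0,0,1]]}}

```text
clock: 16.27
position: [0.5835, -0.0038, 0.0911]
tcp_rot: [0.654, 0.757, -0.0, 0.001]
wrist_force: [0.1, -4.5, -1.0]
gripper_width: 0.0222
```

{"method": "send_rows", "body": {"increments": [[0.05,0,0,0,0,0,1],[0,0,0,0,0,0,1]]}}

```text
clock: 16.52
position: [0.5836, -0.0037, 0.0912]
tcp_rot: [0.654, 0.757, -0.001, 0.001]
wrist_force: [1.5, -6.8, -1.1]
gripper_width: 0.0217
```

{"method": "send_rows", "body": {"increments": [[0,0,0,0,0,0,1],[0.05,0,0,0,0,0,1],[0,0,0,0,0,0,1],[0,0,0,0,0,0,1]], "squeeze": 14}}

```text
clock: 17.02
position: [0.5837, -0.0037, 0.0912]
tcp_rot: [0.654, 0.757, -0.001, 0.002]
wrist_force: [-0.6, -6.5, -0.8]
gripper_width: 0.0218
```

```bash
python3 f.py
```

```text
t 17.025 p [ 0.5837 -0.0037  0.0912] yaw 1.7164 x [-0.1451  0.9894 -0.0033] z [ 0.0013 -0.0031 -1.    ] F [-0.6 -6.5 -0.8] w 0.021833541591563213
nose frame x 0.0831 lat -0.0005 z 0.0846 F tool [-6.31 -1.55  0.82] T [ 0.016 -1.321 -0.026]
```

{"method": "send_rows", "body": {"increments": [[0.04,0,0,0,0,0,1],[0,0,0,0,0,0,1],[0,0,0,0,0,0,1]]}}

```text
clock: 17.4
position: [0.5838, -0.0036, 0.0913]
tcp_rot: [0.654, 0.757, -0.001, 0.002]
wrist_force: [2.1, -7.9, -0.6]
gripper_width: 0.0217
```

{"method": "send_rows", "body": {"increments": [[0,0,0,0,0,0,1]]}}

```text
clock: 17.52
position: [0.5838, -0.0036, 0.0913]
tcp_rot: [0.654, 0.757, -0.001, 0.002]
wrist_force: [1.2, -8.4, -0.3]
gripper_width: 0.0215
```

{"method": "send_rows", "body": {"increments": [[0.03,0,0,0,0,0,1],[0,0,0,0,0,0,1],[0,0,0,0,0,0,1],[0,0,0,0,0,0,1]]}}

```text
clock: 18.02
position: [0.5838, -0.0036, 0.0914]
tcp_rot: [0.654, 0.757, -0.001, 0.002]
wrist_force: [1.3, -8.8, -0.8]
gripper_width: 0.0216
```

{"method": "send_rows", "body": {"increments": [[-0.1,0,0,0,0,0,1],[0,0,0,0,0,0,1]]}}

```text
clock: 18.27
position: [0.5836, -0.0037, 0.0912]
tcp_rot: [0.654, 0.757, -0.001, 0.001]
wrist_force: [1.0, -6.7, -1.1]
gripper_width: 0.0218
```

{"method": "send_rows", "body": {"increments": [[-0.06,0,0,0,0,0,1],[0,0,0,0,0,0,0.7],[0,0,0,0,0,0,0.6],[0,0,0,0,0,0,0.4],[0,0,0,0,0,0,0.3],[0,0,0,0,0,0,0.3]]}}

```text
clock: 19.02
position: [0.5831, -0.0027, 0.0909]
tcp_rot: [0.654, 0.756, 0.0, -0.0]
wrist_force: [0.2, -0.6, -0.4]
gripper_width: 0.0639
```

{"method": "send_rows", "body": {"increments": [[0,0,-1,0,0,0,0.3],[0,0,-2,0,0,0,0.3],[0,0,-3,0,0,0,0.3],[-2,0,-3,0,0,0,0.3],[-4,0,-3,0,0,0,0.3],[-5,0,-1,0,0,0,0.3],[-5,0,0,0,0,0,0.3],[0,0,0,0,0,0,0.3]]}}

```text
clock: 20.02
position: [0.6068, -0.1647, 0.2215]
tcp_rot: [0.656, 0.755, -0.0, 0.001]
wrist_force: [0.5, 0.1, 0.0]
gripper_width: 0.0658
```

```bash
cat > end.py <<'E'
from chk import *
I=manip.capture("side");I2=manip.capture("top")
z=lambda i,x,y,w,h,s:cv2.resize(np.clip(i[y:y+h,x:x+w].astype(float)*1.3,0,255).astype(np.uint8),None,fx=s,fy=s,interpolation=cv2.INTER_CUBIC)
A=z(I,217,185,60,95,6);B=z(I2,170,150,130,60,3)
B=cv2.copyMakeBorder(B,0,A.shape[0]-B.shape[0],0,0,cv2.BORDER_CONSTANT)
cv2.imwrite("pics/end.png",np.hstack([A,B]))
E
python3 end.py
```

```text
t 20.025 p [ 0.6068 -0.1647  0.2215] yaw 1.7116 x [-0.1403  0.9901 -0.0018] z [ 0.0012 -0.0016 -1.    ] F [0.5 0.1 0. ] w 0.06579496979363948
```

View pics/end.png

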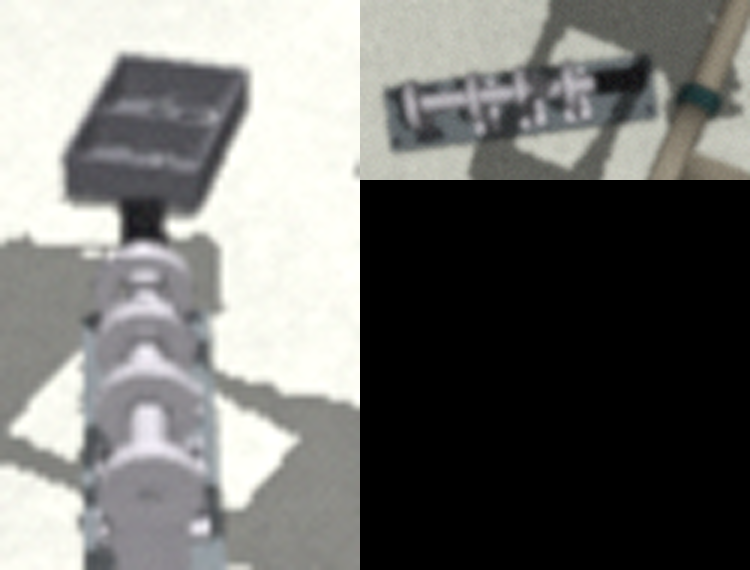

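The bar lies in all three rings and reaches the last one. In the top inset it meets the end ring near (415,103), and the handle is clear behind ring 1. The fingers are well away, so I'm handing in.

{"method": "send_rows", "body": {"increments": [[0,0,0,0,0,0,0.3],[0,0,0,0,0,0,0.3]]}}

```text
clock: 20.38
position: [0.6062, -0.1598, 0.2211]
tcp_rot: [0.653, 0.757, 0.0, -0.0]
wrist_force: [-0.5, -0.3, -0.5]
gripper_width: 0.0659
```

```bash
python3 -c "
from rig import manip
print(manip.job_done())"
```

```text
the job is handed in; nothing more can be done
None
```

The bar is through all three rings with its nose against the last one. I let go, backed the arm off and handed the job in at about 20 s; the hand-in gave no verdict.

- **Insertion:** I gripped the black handle, lifted the bar clear and slid it in from the widest ring. No insertion force stood out from the sensor noise of about 1–2 N until the last ring.
- **Pressing home:** By feel, the nose met the last ring about 83 mm ahead of the frame's origin. I pressed for over half a second, and the wrist force sensor read about 8–9 N, a little under the 10 N aimed for. The readings never came near 25 N, or the 16 N at which the clamp slips.
- **After release:** I eased the push before opening. The final picture shows the bar in line in all three rings and reaching the last one. The fingers are clear, and the wrist reads about 0 N.
- **Not measured:** I inferred two things rather than measuring them. The final nose gap comes from the contact position and the picture. That the last ring did not slip comes from the low force and the tool staying within about 0.2 mm during the press.
- **Bystanders:** I did not check the loose items individually at the end. The arm passed near none of them, and no unexpected contact force showed.

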